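Hook the green tool arm into the slotted upright and lock it

ROBOT

A 7-joint arm with a two-finger parallel gripper is mounted at the origin on the work surface. World frame = base frame: x ahead of the robot, y to its left, z up, the work surface at z = 0. Lengths are in m, angles in rad, forces in N, time in s.
With the tool pointing down it reaches from about 0.425 to 0.925 m from the base axis. Payload 6.8 kg.
Tool frame: the origin (TCP) lies on the mounting face of the last link; the fingertips stand 173 mm ahead of it and the grasp point (between the pads) lies 155 mm ahead of it; z points along the fingers, y is the line along which they close (so a half turn about z gives the same grasp; the last joint's range is limited). The gripper opens to 85 mm and grips with 20 to 120 N. Pads are 22 mm wide; open, the fingers measure 114 mm over their backs; the gripper's body (76 mm by 85 mm) begins 54 mm behind the grasp point. The pads swing forward as they close: fully open they stand 13 mm farther back than shut.
Start: joints at [-1.299, 0.477, 0.022, 1.555, -0.011, 1.109, -0.083], TCP at [0.25, 0.627, 0.405] pointing down, gripper open.
Joint ranges: [-2.96, 2.96], [-0.34, 2.1], [-1.41, 1.46], [0.24, 2.44], [-1.37, 4.51], [0.17, 1.92], [-2.96, 2.96]. Speed limits (rad/s): [2.39, 2.39, 3.14, 3.14, 3.14, 3.14, 3.14].

INTERFACE

Orientations are given as a unit quaternion [w, x, y, z].
In Python, from station import bot gives the robot as it stands. The module is installed in compiled form; this text tells all that it offers.
- The arm moves only by the shell command python3 -m pendant 'ROWS' [FORCE]. ROWS is JSON, a list of rows, each a list of 5 numbers: the finger opening in m, from 0 to 0.0854, then the shift along the tool's x, y, z in m, then the turn about the tool's z in degrees. In form: [[jaw, x, y, z, yaw], ...]. A call has 1 to 12 rows; each row shifts and turns the commanded pose from where the row before left it, along the tool's axes as they then stand; what a row does not reach is not made up. A row lasts 1/12 s, in which the tool goes at most 41.7 mm and 7.16 degrees, less where a joint would pass 70% of its speed; a pose out of reach is approached as far as the arm can. A call with a gripper value outside its range is refused whole. The fingers move at their own pace and stop on an object; FORCE is the grip in N (left out, the last holds). Time passes only in rows, so rows that do not move let the fingers close. It gives the time, the measured TCP pose, the force, the opening and the grip force at its end, in the units of the state.
- bot.get_obs(): the state, without advancing time (a new reading comes with each control period).
- bot.read_camera(name): name is "scene" or "top" or "wrist"; returns (picture, depth): 384x512x3 uint8, blue, green, red; 384x512 float32, m along the optical axis (not along the pixel's ray), 0 where there is no reading.
- bot.camera_model(name): a dict with "intrinsics" (3x3 intrinsics, pixels), "R" (3x3) and "t" (3): a world point X has camera coordinates R X + t. Camera axes: x right, y down, z forward; pixel columns grow to the right and rows downward; lengths in m; the calibration is good to about 2 mm. A picture is of the moment at which its call begins: read the wrist's pose just before it. camera_model takes no time and is no camera call; for the wrist camera it gives the pose at the moment of the call.
- bot.hand_in(): hands the job in; it is judged then, once.
Trained networks look in the newest picture that a camera, given by its name, has taken for a name from the list of things; names that differ only in an ending like _2 or _b are one class to them, and where a whole thing is asked for, a point or a joint stands for the part that bears it (a point fixed in the world has none). Each returns a list of dicts, best first, with "score" (0 to 1); they miss things now and then, are a little off and sometimes report something else, mostly with a low value. They report only what shows in the picture. A call takes as long as a camera call.
- bot.boxes_of(name, camera): "at" ([column, row] in pixels, amid what is visible of it).
- bot.trace(name, camera): "mask" (384x512 bool, what is visible of it) and "at" ([column, row] in pixels, amid what is visible of it).
- bot.pinpoint(name, camera): "at" ([column, row] in pixels: a listed point, or the origin of a listed thing).
The state is a dict: "t": time; "q": joint angles; "joint_vel": joint speeds; "joint_torque": joint torques, N m; "eef_pos": TCP position; "tool_rot": TCP orientation; "contact_force": force on the tool from outside, world axes, zero at the start; "torque": the same for the moment, N m; "gripper_width": opening from 0.0 (shut) to 1.0 (fully open); "grasp_force": force on a finger pad.
Only numpy, scipy, OpenCV 4.12 (cv2) and the standard library are available. Lean on these libraries where they do the work, as an engineer would, in place of code of your own. Each camera call takes 0.05 s, during which the arm holds its last target. There are 200 camera calls.

TASK

Hang the green tool-holder bracket on the blue slotted upright: put its two claws through the two slots until its back plate meets the upright, then press it down until it is fully home and the red spring catch has sprung out over its back plate. Let go of it, and leave the orange bracket where it is.

Things in the scene. Friction and masses are not known exactly. Their poses are not given: they have to be found in the camera images.
- green_bracket: Green bracket (0.3 kg) standing as it will hang. Origin: arm's underside, below the grip place; x to the claws, z up. Arm 18 mm wide, 34 high, x -65 to 67 (end tip 60 high): grip across it near x=0. Back plate 120 wide, 60 high, back face x=75. From it two claws, y=+42 and -42, 14 wide: tongue z 40-48, end lip sloping down and out to z=18, x=105; gap to plate 12 at tongue, 24 at lip's tip.
- upright: Blue steel plate on a dark foot, fixed. Origin: on the bench, middle of the front face; x into the plate, away from the robot, z up. 150 mm wide, 10 thick, 196 high. Two through slots at y=+42 and -42, 34 wide, z 130 to 180. Claws pass with the bracket's origin 112 to 132 above the bench; then straight down. Fully home, the bracket's origin is at x=-75, y=0, z=90 here, axes parallel.
- catch (a joint): Red spring catch, middle of the upright's front: nose 30 mm wide, 11 high, centre 158 above the bench. Value in m: 0 sprung out (6 mm proud), 0.006 flush. Pushes out with 1.6 to 4 N. The back plate pushes it in on meeting the upright; once the bracket is home it springs out by itself just above the plate's top edge and holds it down. Let go, the bracket sags about 4 degrees.
- orange_bracket: Orange bracket of the same shape, size and axes as the green one, standing loose on the bench. Not wanted: leave it alone.

How it is judged:
By the outcome, as a careful person would: the job done as asked, in the order asked, and still so for the second after the job is handed in, with the robot touching nothing.
It also fails if it takes over 40 s, if anything falls off the work surface, if the arm or the gripper's body presses on something with over 40 N, if the wrist force passes 120 N, or if a joint passes its speed limit or range.

## Working session

There is one attempt and no reset: what is moved stays moved. The work goes in short steps, Python scripts to look and compute and a shell command to move; the robot and the scene stay as the last step left them, time stands still between calls to the robot, and variables do not carry over. Pictures are saved under pics/ and viewed, at most 10 in all, crops included, and the job is handed in when it is done.

```bash
mkdir -p pics; cat > h.py <<'E'
import numpy as np, cv2
from station import bot
def pts(cam, mask, depth, M=None):
    M=M or bot.camera_model(cam); K=np.array(M["intrinsics"]);R=np.array(M["R"]);t=np.array(M["t"])
    v,u=np.nonzero(mask&(depth>0)); d=depth[v,u]
    c=np.stack([(u-K[0,2])/K[0,0]*d,(v-K[1,2])/K[1,1]*d,d],1)
    return (c-t)@R
E
python3 - <<'E'
from h import *
o=bot.get_obs(); print(o["eef_pos"],o["tool_rot"],o["gripper_width"],o["contact_force"])
ims=[]
for c in ("scene","top"):
    im,d=bot.read_camera(c); ims.append(im)
    for n in ("green_bracket","upright","orange_bracket"):
        r=bot.trace(n,c); 
        for x in r[:2]:
            P=pts(c,x["mask"],d)
            print(c,n,round(x["score"],2),x["at"],len(P),np.percentile(P,[2,50,98],axis=0).round(3).tolist() if len(P) else "")
        if r: np.savez(f"{c}_{n}.npz",P=pts(c,r[0]["mask"],d))
cv2.imwrite("pics/a.png",cv2.resize(np.hstack(ims),(800,300)))
E
```

```text
[0.25014361 0.62664233 0.40371123] [-1.08217125e-04  1.88766324e-01  9.82021595e-01 -9.22056154e-04] 0.9998636509690415 [-0.21476868 -0.14074509 -0.78115425]
scene green_bracket 0.92 [202.0, 176.1] 1001 [[0.39, -0.393, -0.001], [0.516, -0.333, 0.032], [0.554, -0.266, 0.06]]
scene upright 0.84 [331.4, 320.8] 9368 [[0.606, 0.209, 0.006], [0.616, 0.292, 0.064], [0.697, 0.357, 0.196]]
scene orange_bracket 0.93 [236.7, 214.6] 1208 [[0.434, -0.165, 0.0], [0.534, -0.086, 0.032], [0.597, -0.057, 0.061]]
top green_bracket 0.88 [351.5, 215.5] 647 [[0.391, -0.371, 0.006], [0.485, -0.334, 0.035], [0.549, -0.273, 0.061]]
top upright 0.74 [131.4, 155.6] 2251 [[0.604, 0.203, -0.001], [0.617, 0.27, 0.051], [0.699, 0.37, 0.197]]
top orange_bracket 0.62 [267.3, 195.7] 572 [[0.439, -0.163, 0.003], [0.541, -0.095, 0.036], [0.587, -0.065, 0.062]]
```

View pics/a.png

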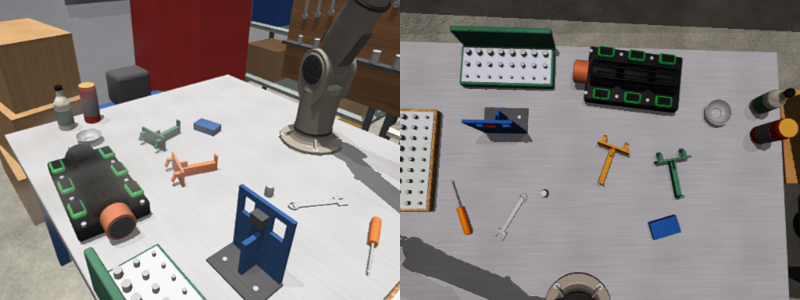

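The scene view shows the green bracket at (160,135), the orange at (190,170) and the upright at (260,220). In the top view green is at (675,170), orange at (612,155) and the upright at (490,122). Next I fit poses.

```bash
cat > m.py <<'E'
from h import *
for c in ("scene","top"):
    M=bot.camera_model(c); print(c,"cam",(-np.array(M["R"]).T@M["t"]).round(3))
    P=np.load(f"{c}_upright.npz")["P"]; Q=P[P[:,2]>0.06]
    # top-plan min rect of upper plate, plus foot
    for nm,S in (("plate",Q),("top",P[P[:,2]>0.185]),("foot",P[(P[:,2]<.03)])):
        S=S[:,:2]; 
        if len(S)<5: continue
        m=np.median(S,0); S=S[np.linalg.norm(S-m,axis=1)<.13]
        r=cv2.minAreaRect((S*1000).astype(np.float32)); print(nm,len(S),np.round(r[0],1),np.round(r[1],1),round(r[2],2))
    if c=="scene":
        from numpy.linalg import svd
        S=Q[(np.abs(Q[:,2]-.12)<.07)]
        best=None;rng=np.random.default_rng(0)
        for _ in range(500):
            a=S[rng.choice(len(S),2,replace=False),:2]; n=np.array([-(a[1]-a[0])[1],(a[1]-a[0])[0]]);n/=np.linalg.norm(n)+1e-9
            k=np.abs((S[:,:2]-a[0])@n)<.0015
            if best is None or k.sum()>best.sum(): best=k
        T=S[best,:2]; m=T.mean(0); u=svd(T-m,full_matrices=False)[2][0]; s=(T-m)@u
        print("plane",best.sum(),len(S),m,"dir deg",np.degrees(np.arctan2(u[1],u[0])),"ends",m+u*s.min(),m+u*s.max(),np.ptp(s))
    for b in ("green","orange"):
        P=np.load(f"{c}_{b}_bracket.npz")["P"]
        r=cv2.minAreaRect((P[:,:2]*1000).astype(np.float32)); print(b,np.round(r[0],1),np.round(r[1],1),round(r[2],2))
        A=P[P[:,2]>.028]; print(" mean",P.mean(0).round(3))
E
python3 m.py
python3 - <<'E'
import cv2
from h import *
im,d=bot.read_camera("top")
a=cv2.resize(im[120:280,310:410],None,fx=3.75,fy=3.75,interpolation=2); b=cv2.resize(im[120:220,70:180],(400,364))
b=cv2.copyMakeBorder(b,0,a.shape[0]-364,0,0,0); cv2.imwrite("pics/b.png",np.hstack([a,b]))
E
```

```text
scene cam [1.038 0.585 0.643]
plate 4778 [634.2 282.6] [ 63.2 151.3] 1.16
top 800 [610.4 281.8] [ 13.1 150.7] 0.41
foot 3720 [641.2 277.3] [157.3 180.4] 29.47
plane 2646 4175 [0.61402808 0.29070172] dir deg 90.47054291888188 ends [0.61471984 0.20647143] [0.61348003 0.35743337] 0.15096703136934336
green [ 475.1 -357.3] [220.4 164.2] 54.83
 mean [ 0.492 -0.328  0.031]
orange [ 500.3 -110. ] [184.3 187. ] 54.08
 mean [ 0.522 -0.094  0.031]
top cam [ 0.449 -0.024  1.023]
plate 1086 [631.9 281.9] [ 66.2 150.4] 1.46
top 328 [609.7 281.6] [ 11.4 149.5] 0.75
foot 990 [653.7 290. ] [103.9 180.1] 1.02
green [ 481.2 -318.8] [117.9 169.2] 74.79
 mean [ 0.477 -0.331  0.038]
orange [ 517.3 -114.8] [164.  107.1] 2.26
 mean [ 0.525 -0.102  0.041]
```

View pics/b.png

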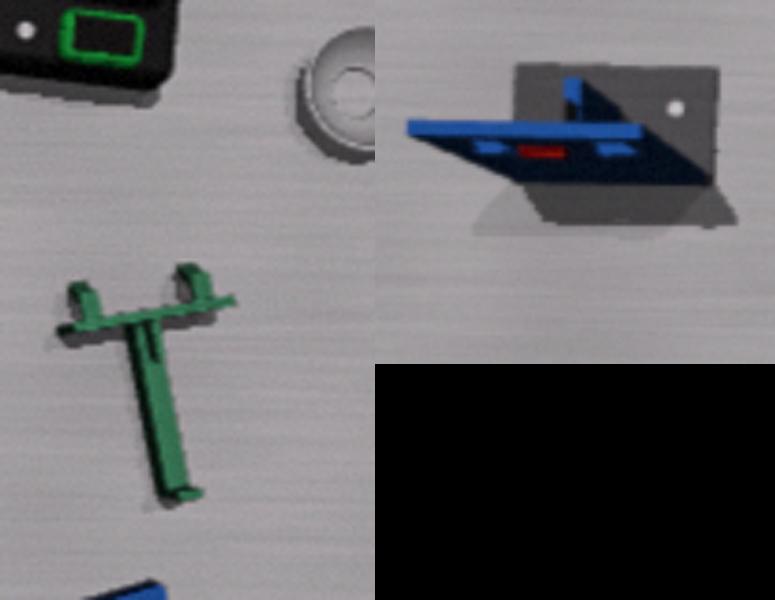

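Only the top crop matters here. Green's arm runs from (180,490) to the plate at (145,315), with claws at (80,290) and (190,270) pointing away from the robot. The upright's front face, with the red catch at (540,152), faces the robot.

```bash
cat > fit.py <<'E'
from h import *
from scipy.optimize import least_squares
B=np.array([[-65,67,-9,9,0,34],[-65,-57,-9,9,0,60],[67,75,-60,60,0,60],[75,100,35,49,40,48],[75,100,-49,-35,40,48],[95,105,35,49,18,48],[95,105,-49,-35,18,48]])/1000.
def sdf(p):
    D=[]
    for b in B:
        c=(b[::2]+b[1::2])/2;h=(b[1::2]-b[::2])/2; q=np.abs(p-c)-h
        D.append(np.linalg.norm(np.maximum(q,0),axis=1)+np.minimum(q.max(1),0))
    return np.min(D,0)
def fit(P,x0,z=0.):
    def f(v):
        c,s=np.cos(v[2]),np.sin(v[2]); d=P-[v[0],v[1],z if len(v)<4 else v[3]]
        return sdf(np.stack([c*d[:,0]+s*d[:,1],-s*d[:,0]+c*d[:,1],d[:,2]],1))
    r=least_squares(f,x0,loss="soft_l1",f_scale=.002,x_scale=[.01,.01,.1]+[.01]*(len(x0)-3))
    return r.x,np.median(np.abs(f(r.x)))
E
cat > mv.py <<'E'
from h import *
# tool shift/yaw to bring grasp above target: report
def need(xy,ydir_deg,z,o=None):
    o=o or bot.get_obs(); from scipy.spatial.transform import Rotation as Ro
    w,x,y,zz=o["tool_rot"]; R=Ro.from_quat([x,y,zz,w]).as_matrix(); p=np.array(o["eef_pos"])
    d=R.T@(np.array([*xy,z])-p); ya=np.degrees(np.arctan2(R[1,1],R[0,1]))
    dy=-((ydir_deg-ya+90)%180-90)
    print("TCP",p.round(4),"tool y",round(ya,2),"tilt z",R[:,2].round(4),"shift",d.round(4),"yaw",round(dy,2),"after full yaw shift", (Ro.from_euler('z',-dy,degrees=True).as_matrix()@d).round(4))
E
python3 - <<'E'
from fit import *; from mv import need
for c in ("scene","top"):
    P=np.load(f"{c}_green_bracket.npz")["P"]
    for g in (.1,.3): v,e=fit(P,[.47,-.33,g]); print(c,v[:2].round(4),np.degrees(v[2]).round(2),e)
P=np.vstack([np.load(f"{c}_green_bracket.npz")["P"] for c in ("scene","top")]); v,e=fit(P,[.47,-.33,.2]);print(v,np.degrees(v[2]),e)
need(v[:2],90+np.degrees(v[2]),.35)
E
```

```text
scene [ 0.4497 -0.3389] 10.86 0.0010189371047309853
scene [ 0.4497 -0.3389] 10.86 0.0010190216076543385
top [ 0.4477 -0.3389] 10.76 0.0009119187650170404
top [ 0.4477 -0.3389] 10.76 0.0009119187650170404
[ 0.45582601 -0.33750315  0.19201674] 11.001748721009605 0.0013902313001712997
TCP [0.2502 0.6269 0.4046] tool y 68.24 tilt z [-1.e-04 -1.e-04 -1.e+00] shift [-0.5485 -0.8194  0.0547] yaw -32.76 after full yaw shift [-0.0178 -0.9859  0.0547]
```

```bash
python3 -m pendant '[[0.085,-0.024,-0.022,0,0],[0.085,-0.024,-0.022,0,0],[0.085,-0.024,-0.022,0,0],[0.085,-0.024,-0.022,0,0],[0.085,-0.024,-0.022,0,0],[0.085,-0.024,-0.022,0,0],[0.085,-0.024,-0.022,0,0],[0.085,-0.024,-0.022,0,0],[0.085,-0.024,-0.022,0,0],[0.085,-0.024,-0.022,0,0],[0.085,-0.024,-0.022,0,0],[0.085,-0.024,-0.022,0,0]]' 60
python3 -m pendant '[[0.085,-0.024,-0.022,0,0],[0.085,-0.024,-0.022,0,0],[0.085,-0.024,-0.022,0,0],[0.085,-0.024,-0.022,0,0],[0.085,-0.024,-0.022,0,0],[0.085,-0.024,-0.022,0,0],[0.085,-0.0096,-0.0356,0,0],[0.085,-0.0096,-0.0356,0,0],[0.085,-0.0096,-0.0356,0,0],[0.085,-0.0096,-0.0356,0,0],[0.085,-0.0096,-0.0356,0,0],[0.085,-0.0096,-0.0356,0,0]]'
python3 -m pendant '[[0.085,-0.0096,-0.0356,0,0],[0.085,-0.0096,-0.0356,0,0],[0.085,-0.0096,-0.0356,0,0],[0.085,-0.0096,-0.0356,0,0],[0.085,-0.0096,-0.0356,0,0],[0.085,-0.0096,-0.0356,0,0],[0.085,0,0,0.009,-5.5],[0.085,0,0,0.009,-5.5],[0.085,0,0,0.009,-5.5],[0.085,0,0,0.009,-5.5],[0.085,0,0,0.009,-5.5],[0.085,0,0,0.009,-5.3]]'
cat > look.py <<'E'
from fit import *; from mv import need
bot.get_obs(); M=bot.camera_model("wrist"); im,d=bot.read_camera("wrist"); cv2.imwrite("pics/w1.png",im)
r=bot.trace("green_bracket","wrist")
if r:
    P=pts("wrist",r[0]["mask"],d,M); print(r[0]["score"],len(P)); v,e=fit(P,[.45,-.339,.19]); print(v[:2],np.degrees(v[2]),e)
    need(v[:2],90+np.degrees(v[2]),.177)
need([.449,-.339],100.8,.177)
E
python3 look.py
```

```text
t: 1.45
eef_pos: [0.4203, 0.2734, 0.405]
tool_rot: [0.0, 0.189, 0.982, 0.0]
contact_force: [0.5, 0.5, -0.3]
gripper_width: 0.997
grasp_force: 0.0
t: 2.45
eef_pos: [0.4784, -0.1225, 0.4051]
tool_rot: [0.0, 0.189, 0.982, 0.0]
contact_force: [1.4, 0.2, 0.2]
gripper_width: 0.993
grasp_force: 0.0
t: 3.45
eef_pos: [0.4533, -0.3405, 0.3504]
tool_rot: [0.0, -0.099, 0.995, -0.0]
contact_force: [1.1, -0.6, 0.5]
gripper_width: 0.995
grasp_force: 0.0
TCP [ 0.4528 -0.3402  0.3495] tool y 101.09 tilt z [-0.0019  0.0014 -1.    ] shift [0.0033 0.0016 0.1726] yaw 0.29 after full yaw shift [0.0033 0.0016 0.1726]
```

View pics/w1.png

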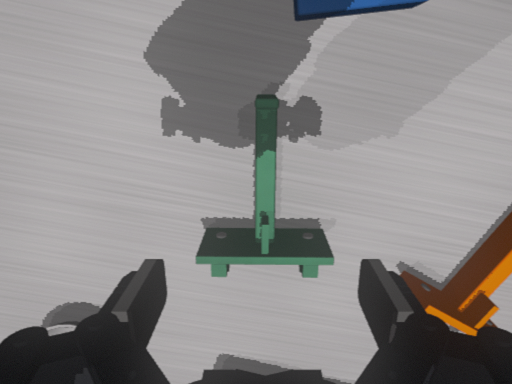

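Wrist view: the green arm is vertical at column ~266, from row 97 to 235, with the plate at rows 230–262. The fingers straddle it. Tracing missed it, so I segment by height and colour.

```bash
cat > look2.py <<'E'
from fit import *; from mv import need
bot.get_obs(); M=bot.camera_model("wrist"); im,d=bot.read_camera("wrist"); h=cv2.cvtColor(im,cv2.COLOR_BGR2HSV)
m=(h[...,0]>55)&(h[...,0]<95)&(h[...,1]>60); m[:, :170]=0; m[:,350:]=0; m[:80]=0; m[290:]=0
P=pts("wrist",m,d,M); P=P[(P[:,2]>.006)&(P[:,2]<.07)]; v,e=fit(P,[.45,-.339,.19]); print(len(P),v[:2],np.degrees(v[2]),e)
need(v[:2],90+np.degrees(v[2]),.177)
E
python3 look2.py
```

```text
4295 [ 0.44740976 -0.33928798] 10.852064040149209 0.0005921813725009509
TCP [ 0.4531 -0.3404  0.3504] tool y 100.9 tilt z [-8.e-04  7.e-04 -1.e+00] shift [0.0052 0.002  0.1734] yaw 0.04 after full yaw shift [0.0052 0.002  0.1734]
```

```bash
python3 -m pendant '[[0.085,0.005,0.002,0.02,0],[0.085,0,0,0.03,0],[0.085,0,0,0.03,0],[0.085,0,0,0.03,0],[0.085,0,0,0.03,0],[0.085,0,0,0.02,0],[0.085,0,0,0.01,0],[0.085,0,0,0.003,0],[0.05,0,0,0,0],[0.01,0,0,0,0],[0,0,0,0,0],[0,0,0,0,0]]' 90
python3 -m pendant '[[0,0,0,0,0],[0,0,0,0,0],[0,0,0,0,0],[0,0,0,0,0]]'
python3 -c "
from mv import *; need([.4474,-.3393],100.85,.177); print(bot.get_obs()['gripper_width']*85, bot.get_obs()['contact_force'])"
```

```text
t: 4.6
eef_pos: [0.4485, -0.3398, 0.179]
tool_rot: [0.001, -0.096, 0.995, -0.001]
contact_force: [-0.4, -0.7, -0.5]
gripper_width: 0.448
grasp_force: 0.0
t: 4.93
eef_pos: [0.4483, -0.3397, 0.1787]
tool_rot: [0.001, -0.096, 0.995, -0.0]
contact_force: [0.5, 1.1, 6.4]
gripper_width: 0.198
grasp_force: 88.8
TCP [ 0.4483 -0.3397  0.1787] tool y 101.03 tilt z [ 1.3e-03 -3.0e-04 -1.0e+00] shift [0.0008 0.0005 0.0017] yaw 0.18 after full yaw shift [0.0008 0.0005 0.0017]
16.8001600239889 [0.53842713 1.1186641  6.41833584]
```

```bash
python3 -m pendant '[[0,0,0,-0.02,0],[0,0,0,-0.04,0],[0,0,0,-0.04,5.2],[0,0,0,-0.03,5.3],[0,-0.001,0.02,-0.01,0],[0,-0.0015,0.035,0,0],[0,-0.0015,0.035,0,0],[0,-0.0015,0.035,0,0],[0,-0.0015,0.035,0,0],[0,-0.0015,0.035,0,0],[0,-0.0015,0.035,0,0],[0,-0.0015,0.035,0,0]]'
python3 -m pendant '[[0,-0.0015,0.035,0,0],[0,-0.0015,0.035,0,0],[0,-0.0015,0.035,0,0],[0,-0.0015,0.035,0,0],[0,-0.0015,0.035,0,0],[0,-0.0015,0.035,0,0],[0,-0.0015,0.035,0,0],[0,-0.0015,0.035,0,0],[0,-0.001,0.035,0,0],[0,0,0.025,0,0],[0,0,0.01,0,0],[0,0,0,0,0]]'
cat > look3.py <<'E'
from fit import *; from mv import need
import sys
o=bot.get_obs(); print(o["eef_pos"],o["contact_force"],o["grasp_force"]); need([.475,.282],90.5,.3007)
out=[]
for c in ("scene","top"):
    im,d=bot.read_camera(c); h=cv2.cvtColor(im,cv2.COLOR_BGR2HSV); out.append(im)
    m=(h[...,0]>50)&(h[...,0]<95)&(h[...,1]>60)
    P=pts(c,m,d); p=np.array(o["eef_pos"]); q=P-(p-[0,0,.1787])
    P=P[(np.abs(q[:,0])<.13)&(np.abs(q[:,1])<.09)&(q[:,2]>-.02)&(q[:,2]<.065)]
    if len(P)>50:
        v,e=fit(P,[p[0],p[1],0.01,p[2]-.1787]); print(c,len(P),v.round(4),np.degrees(v[2]).round(2),e)
cv2.imwrite("pics/%s.png"%sys.argv[1],cv2.resize(out[0][200:384,240:430],None,fx=3,fy=3,interpolation=2))
E
python3 look3.py s1
```

```text
t: 5.93
eef_pos: [0.4562, -0.0728, 0.3177]
tool_rot: [-0.0, -0.005, 1.0, 0.0]
contact_force: [0.7, 0.4, -2.9]
gripper_width: 0.196
grasp_force: 88.4
t: 6.93
eef_pos: [0.4657, 0.2787, 0.3174]
tool_rot: [-0.0, -0.007, 1.0, 0.0]
contact_force: [0.2, -0.3, -2.2]
gripper_width: 0.194
grasp_force: 88.3
[0.46574514 0.27871773 0.31742187] [ 0.17324694 -0.31684415 -2.21778973] 88.31215381622314
TCP [0.4657 0.2787 0.3174] tool y 90.81 tilt z [-5.e-04  9.e-04 -1.e+00] shift [-0.0093  0.0031  0.0167] yaw 0.31 after full yaw shift [-0.0093  0.0032  0.0167]
scene 2123 [0.4664 0.2783 0.0166 0.1391] 0.95 0.0006088258534889326
top 845 [0.4663 0.2762 0.0132 0.1381] 0.76 0.0008816966774273863
```

View pics/s1.png

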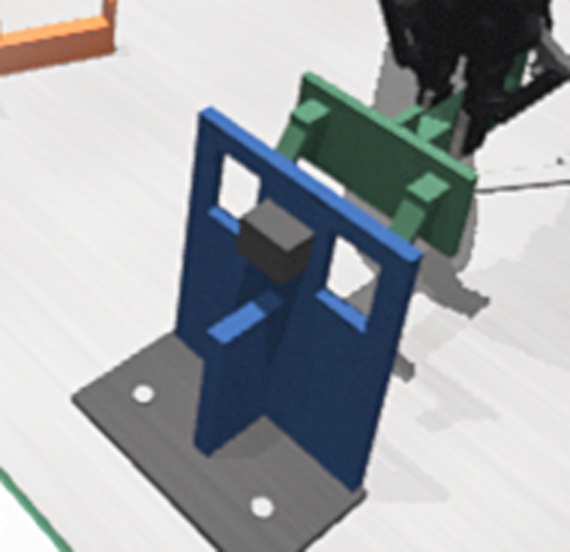

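Scene crop: the claws at (310,115) and (425,190) are in front of the slots, with the bracket still above slot height. I align and insert.

```bash
python3 -m pendant '[[0,0,0.004,0.009,0.3],[0,0,0,0.008,0],[0,0,0,0,0],[0,-0.01,0,0,0],[0,-0.01,0,0,0],[0,-0.01,0,0,0],[0,-0.01,0,0,0],[0,-0.008,0,0,0],[0,-0.006,0,0,0],[0,-0.002,0,0,0],[0,0,0,0,0],[0,0,0,0,0]]'
python3 look3.py s2
```

```text
t: 8.03
eef_pos: [0.5223, 0.28, 0.3005]
tool_rot: [-0.0, -0.002, 1.0, -0.0]
contact_force: [0.2, -0.4, -2.5]
gripper_width: 0.196
grasp_force: 88.3
[0.52233249 0.2799506  0.30046751] [ 0.23103021 -0.44886093 -2.47682886] 88.3370304107666
TCP [0.5223 0.28   0.3005] tool y 90.25 tilt z [-7.e-04 -3.e-04 -1.e+00] shift [ 0.0473  0.0023 -0.0002] yaw -0.25 after full yaw shift [ 0.0473  0.0025 -0.0002]
scene 908 [0.5225 0.2795 0.0074 0.1225] 0.42 0.0007564315345832094
top 771 [0.5234 0.2802 0.0081 0.1215] 0.46 0.0006288985485270737
```

View pics/s2.png

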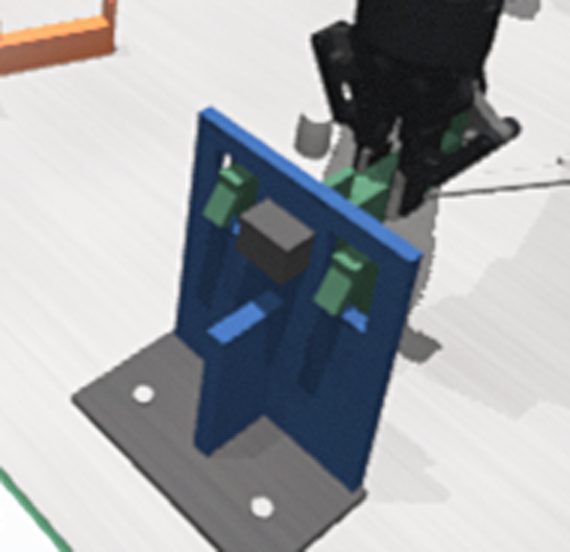

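Both claws are through, at (230,195) and (348,280). I now advance slowly to contact.

```bash
python3 -m pendant '[[0,-0.003,0.001,0,0],[0,-0.002,0,0,0],[0,-0.001,0,0,0],[0,0,0,0,0],[0,0,0,0,0]]'
python3 -m pendant '[[0,-0.001,0,0,0],[0,0,0,0,0],[0,0,0,0,0]]'
```

```text
t: 8.55
eef_pos: [0.5282, 0.281, 0.3004]
tool_rot: [-0.001, -0.002, 1.0, -0.0]
contact_force: [-3.0, -1.3, -2.6]
gripper_width: 0.193
grasp_force: 88.4
t: 8.8
eef_pos: [0.5288, 0.281, 0.3003]
tool_rot: [-0.001, -0.002, 1.0, -0.0]
contact_force: [-6.0, -1.7, -1.8]
gripper_width: 0.197
grasp_force: 88.7
```

```bash
python3 -m pendant '[[0,-0.001,0,0,0],[0,0,0,0,0],[0,0,0,0,0]]'
python3 -m pendant '[[0,0,0,0.003,0],[0,0,0,0.005,0],[0,0,0,0.005,0],[0,0,0,0.005,0],[0,0,0,0.004,0],[0,0,0,0,0],[0,0,0,0,0]]'
```

```text
t: 9.05
eef_pos: [0.5291, 0.281, 0.3003]
tool_rot: [-0.002, -0.003, 1.0, -0.001]
contact_force: [-10.7, -1.8, 1.6]
gripper_width: 0.194
grasp_force: 89.1
t: 9.63
eef_pos: [0.529, 0.2817, 0.2778]
tool_rot: [-0.002, -0.003, 1.0, -0.0]
contact_force: [-8.1, 1.5, -3.6]
gripper_width: 0.195
grasp_force: 88.4
```

```bash
python3 -m pendant '[[0,0,0,0.004,0],[0,0,0,0.003,0],[0,0,0,0.001,0],[0,0,0,0,0],[0,0,0,0,0]]'
python3 -m pendant '[[0,0,0,0.002,0],[0,0,0,0,0],[0,0,0,0,0]]'
```

```text
t: 10.05
eef_pos: [0.529, 0.2818, 0.2701]
tool_rot: [-0.002, -0.003, 1.0, -0.0]
contact_force: [-8.7, 1.1, -1.8]
gripper_width: 0.198
grasp_force: 88.8
t: 10.3
eef_pos: [0.529, 0.2817, 0.2686]
tool_rot: [-0.002, -0.003, 1.0, -0.0]
contact_force: [-11.9, -0.6, 2.8]
gripper_width: 0.197
grasp_force: 89.5
```

```bash
python3 -m pendant '[[0,0,0,0.0015,0],[0,0,0,0,0],[0,0,0,0,0]]'
python3 -m pendant '[[0,0,0,0.0015,0],[0,0,0,0,0],[0,0,0,0,0]]'
python3 - <<'E'
from h import *
im,d=bot.read_camera("wrist"); a=im
b,_=bot.read_camera("top"); cv2.imwrite("pics/w3.png",np.hstack([cv2.resize(a,(480,360)),cv2.resize(b[130:200,80:142],(319,360))]))
print(bot.pinpoint("catch","wrist")[:1])
E
```

```text
t: 10.55
eef_pos: [0.5289, 0.2817, 0.268]
tool_rot: [-0.002, -0.003, 1.0, 0.0]
contact_force: [-14.9, -1.1, 11.9]
gripper_width: 0.193
grasp_force: 90.5
t: 10.8
eef_pos: [0.5287, 0.2818, 0.2669]
tool_rot: [-0.002, -0.003, 1.0, 0.0]
contact_force: [-16.6, -2.9, 14.9]
gripper_width: 0.195
grasp_force: 91.4Traceback (most recent call last):
  File "<stdin>", line 4, in <module>
ValueError: it knows: green_bracket, orange_bracket, upright
```

View pics/w3.png

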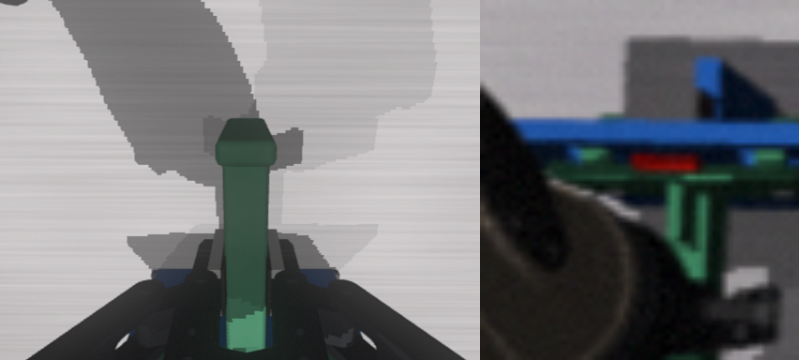

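Top crop: the red catch shows at (665,160), above the green plate edge. I measure whether it is sprung out and how high the plate top sits.

```bash
cat > chk.py <<'E'
from h import *
im,d=bot.read_camera("top"); h=cv2.cvtColor(im,cv2.COLOR_BGR2HSV); r=np.s_[130:200,80:150]
w=np.zeros(d.shape,bool); w[r]=1
red=((h[...,0]<6)|(h[...,0]>174))&(h[...,1]>150)&w
grn=(h[...,0]>50)&(h[...,0]<95)&(h[...,1]>60)&w
blu=(h[...,0]>100)&(h[...,0]<125)&(h[...,1]>120)&w
R=pts("top",red,d); G=pts("top",grn,d); U=pts("top",blu,d); U=U[U[:,2]>.185]
print("red",len(R),np.percentile(R,[0,10,50,90,100],axis=0).round(4).tolist())
print("blue top",np.percentile(U,[2,50,98],axis=0).round(4).tolist())
T=G[(G[:,0]>.588)&(G[:,0]<.606)&(abs(abs(G[:,1]-.282)-.02)<.02)]; print("plate top",len(T),np.percentile(T,[5,50,95],axis=0).round(4).tolist())
E
python3 chk.py
```

```text
red 39 [[0.5092, 0.2412, 0.1429], [0.5988, 0.2685, 0.1606], [0.6011, 0.2803, 0.1626], [0.6042, 0.294, 0.1658], [0.6046, 0.3048, 0.2521]]
blue top [[0.5247, 0.2086, 0.1863], [0.6083, 0.264, 0.1954], [0.6144, 0.3326, 0.4033]]
plate top 178 [[0.5901, 0.2485, 0.101], [0.5963, 0.2784, 0.1412], [0.6021, 0.3185, 0.1509]]
```

The red nose reaches 6 mm in front of the face and the plate top is at 0.150, so the bracket is home and caught. I relax the press, open and withdraw.

```bash
python3 -m pendant '[[0,0.001,0,-0.0015,0],[0,0.001,0,0,0],[0.03,0,0,0,0],[0.06,0,0,0,0],[0.07,0,0,0,0],[0.07,0,0,0,0],[0.07,0,0,0,0],[0.07,0,0,0,0]]' 
python3 -m pendant '[[0.07,0,0,-0.005,0],[0.07,0,0,-0.01,0],[0.07,0,0,-0.02,0],[0.07,0,0,-0.03,0],[0.07,0,0,-0.03,0],[0.07,0,0,-0.03,0],[0.07,0,-0.03,-0.02,0],[0.07,0,-0.04,0,0],[0.07,0,-0.04,0,0],[0.07,0,-0.04,0,0],[0.07,0,-0.04,0,0],[0.07,0,-0.04,0,0]]'
python3 -m pendant '[[0.07,0,-0.02,0,0],[0.07,0,0,0,0],[0.07,0,0,0,0],[0.07,0,0,0,0]]'
python3 chk.py; python3 - <<'E'
from h import *
im,d=bot.read_camera("top"); b,_=bot.read_camera("scene")
cv2.imwrite("pics/f.png",np.hstack([cv2.resize(im[100:220,60:180],(400,400),interpolation=2),cv2.resize(b[190:380,240:430],(400,400))]))
E
```

```text
t: 11.62
eef_pos: [0.5289, 0.2809, 0.2673]
tool_rot: [0.0, -0.002, 1.0, 0.0]
contact_force: [-0.0, 0.4, -0.2]
gripper_width: 0.822
grasp_force: 0.0
t: 12.62
eef_pos: [0.5292, 0.049, 0.4134]
tool_rot: [0.001, -0.002, 1.0, 0.0]
contact_force: [1.5, 0.2, 0.2]
gripper_width: 0.819
grasp_force: 0.0
t: 12.95
eef_pos: [0.5297, 0.0319, 0.4128]
tool_rot: [0.0, -0.003, 1.0, 0.0]
contact_force: [0.6, 0.0, -0.2]
gripper_width: 0.818
grasp_force: 0.0
red 39 [[0.5984, 0.2659, 0.1488], [0.599, 0.2686, 0.1605], [0.6013, 0.2808, 0.1629], [0.6041, 0.2927, 0.1648], [0.6042, 0.295, 0.1672]]
blue top [[0.6042, 0.2087, 0.1862], [0.6086, 0.2789, 0.1951], [0.6144, 0.3512, 0.198]]
plate top 172 [[0.5902, 0.2453, 0.1066], [0.595, 0.2783, 0.1444], [0.6028, 0.3192, 0.1507]]
```

View pics/f.png

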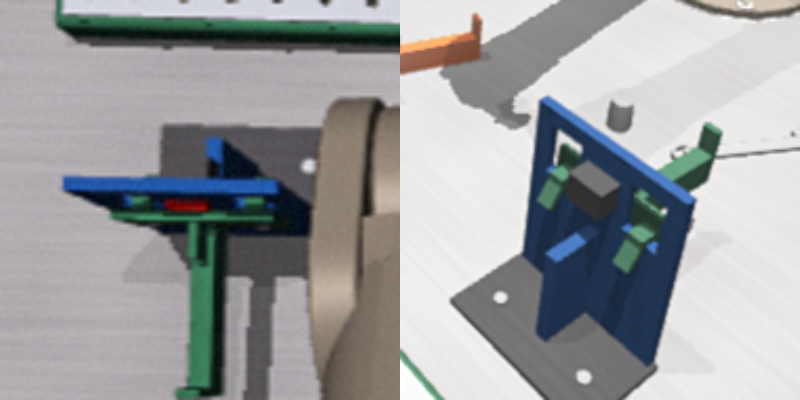

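The bracket hangs with its claws hooked at (555,180) and (635,240) and the red catch out at (187,205) above the plate. The arm is clear, so I hand in.

```bash
python3 -c "
from station import bot; print(bot.hand_in())"
```

```text
the job is handed in; nothing more can be done
None
```

The green bracket is hung fully home on the upright with the red catch out over its back plate, the gripper is clear, the orange bracket was never touched, and the job was handed in at about 13 s.

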